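Lock a mould's safety strap with a spring clip and a fork driver

ROBOT

A 7-joint arm with a two-finger parallel gripper is mounted at the origin on a cart in front of the work surface, level with it; the furniture and walls round the work are solid. World frame = base frame: x ahead of the robot, y to its left, z up, the work surface at z = 0. Lengths are in m, angles in rad, forces in N, time in s.
With the tool pointing down it reaches from about 0.4 to 0.85 m from the base axis. Payload 4.5 kg.
Tool frame: the origin (TCP) lies at the very end of the fingers, on their centre line; the grasp point (between the pads) lies 19 mm behind it (arm.grip_point_offset is the distance from the TCP to the grasp point, in m); x points along the fingers, z is the direction in which the jaws open and shut, and the axes are right-handed (so a half turn about x gives the same grasp; the last joint's range is limited). The gripper opens to 88 mm and grips with 3 to 60 N. Pads are 18 mm wide; open, the fingers measure 123 mm over their backs; the gripper's body (75 mm by 187 mm) begins 45 mm behind the grasp point.
Start: joints at [-1.213, 0.689, -0.195, 1.565, 0.157, 0.902, -0.215], TCP at [0.199, 0.593, 0.239] pointing down, gripper open.
Joint ranges: [-3.01, 3.01], [-0.46, 2.08], [-1.47, 1.51], [0.13, 2.56], [-1, 4.14], [0.04, 2.09], [-2.66, 2.66]. Speed limits (rad/s): [2.57, 2.57, 3.14, 3.14, 3.14, 3.14, 3.14].

INTERFACE

Orientations are given as a rotation vector (axis times angle).
In Python, from station import arm, read_camera, camera_info, finish_job, finder gives the robot as it stands. The module is installed in compiled form; this text tells all that it offers.
- The arm moves only by the tool play_rows, never from a script. Its arguments are lists of equal length, an entry for each row: "delta_pos": the shift along the tool's x, y, z in cm, a list of three; "turn": the turn, a rotation vector about the tool's x, y, z in rad, a list of three; "grip": the opening, from 0 (shut) to 1 (fully open). A call has 1 to 8 rows; each row shifts and turns the commanded pose from where the row before left it, along the tool's axes as they then stand; what a row does not reach is not made up. A row lasts 1/8 s, in which the tool goes at most 62.5 mm and 10.7 degrees, less where a joint would pass 70% of its speed; a pose out of reach is approached as far as the arm can. A call is refused whole if a number of a shift passes 6.25 or a number of a turn 0.188, either way. A call with a gripper value outside its range is refused whole. The fingers move at their own pace and stop on an object; "force" is the grip in N (left out, the last holds). Time passes only in rows, so rows that do not move let the fingers close. It gives the time, the measured TCP pose, the force and the opening at its end, in the units of the state.
- arm.read_state(): the state, without advancing time (a new reading comes with each control period).
- read_camera(name): name is "scene" or "top"; returns the picture (420x560x3 uint8, red, green, blue); there is no depth.
- camera_info(name): a dict with "vertical_fov" (degrees; the focal length in pixels is half the picture's height over the tangent of half this angle, whatever the lens; pixels are square), "cx", "cy" (the principal point, pixels), "k1" (the pictures are not rectified: a ray, as slopes to the right and down, at radius r is drawn at 1 + k1 r^2 times it, then the intrinsics apply), "view" (4x4, takes a point from world to camera coordinates). Camera axes: x right, y down, z forward; pixel columns grow to the right and rows downward; lengths in m; the calibration is good to about 2 mm. A picture is of the moment at which its call begins. camera_info takes no time and is no camera call.
- finish_job(): hands the job in, once; it reports no verdict.
Trained networks look in the newest picture that a camera, given by its name, has taken for a name from the list of things; names that differ only in an ending like _2 or _b are one class to them, and where a whole thing is asked for, a point or a joint stands for the part that bears it (a point fixed in the world has none). Each returns a list of dicts, best first, with "conf" (0 to 1); they miss things now and then, are a little off and sometimes report something else, mostly with a low value. They report only what shows in the picture. A call takes as long as a camera call.
- finder.look_for(camera, thing): "bbox" ([left, top, right, bottom] in pixels, round what is visible of it).
The state is a dict: "t": time; "joints": joint angles; "dq": joint speeds; "effort": joint torques, N m; "tool_pos": TCP position; "tcp_rot": TCP orientation; "contact_force": force on the tool from outside, world axes, zero at the start; "torque": the same for the moment, N m; "width": finger opening in m.
Only numpy, scipy, OpenCV 4.12 (cv2) and the standard library are available. Lean on these libraries where they do the work, as an engineer would, in place of code of your own. Each camera call takes 0.05 s, during which the arm holds its last target. There are 200 camera calls.

TASK

This mould is going on the truck and its two halves must be locked together. Fold the hinged safety strap over until it lies flat with its hole round the grooved stud; then take the fork driver and with its fork push the spring clip sideways along the plate into the stud's groove until it snaps fully home, without touching the clip with the fingers. Lay the driver back on the bench afterwards, flat as you found it, and leave the other things on the bench where they are.

Things in the scene. Friction and masses are not known exactly. Their poses are not given: they have to be found in the camera images.
- mould: Small steel mould lying on its side, fixed. Origin on the bench plane under the axis of its upright stud; x towards the strap's hinge, z up. Along x (mm): raised end block -112 to -37 (y +-58), two lower plates to 74 (y +-52, top z = 45.7), raised end plate to 98 (y +-58); the raised tops are at z = 54. On its sides: two brass nipples (18 mm, +y, z = 24), a flat ring (6 mm, +x end).
- stud_groove (a point): On the stud's axis, 54 mm above the bench, level with the raised end block's top; axes as the mould's. The clip's origin lies here when it is home. The bright stud has a 40 mm wide shoulder up to z = 53.5 mm, a 30 mm wide groove from there to z = 61.5, and a 40 mm wide head up to z = 69.5.
- land (a point): Middle of the raised end block's flat top, 74 mm from the stud's axis on the mould's -x side. Here the clip lies at the start, mouth towards the stud, its origin 54 to 62 mm from the stud's axis along the mould's x, up to 7 mm to either side, turned up to 0.2 rad.
- strap (a joint): Angle of the safety strap (rad): 0 = shut, flat on the lower plates with the stud through its hole; grows as it is lifted; 1.57 upright; stop at 1.95. It starts leaning back at 1.72 to 1.92. Shut, its top is 0.3 mm below the raised end block's top.
- strap_hinge (a point): Middle of the strap's hinge axis: 60 mm from the stud's axis on the mould's +x side, 50 mm above the bench; the axis is parallel to the mould's y. Slightly stiff (0.03 N m): it stays put near upright; pushed about 35 degrees past upright towards the stud it falls shut, damped. Beware of the lamp hood to the left (x 0.70 to 0.80 m, y 0.17 to 0.27, z 0.33 to 0.38).
- strap_end (a point): Near the strap's free end, mid width, 89 mm from the hinge axis, on the face that looks up when it is shut (and away from the stud when open). The strap is a dark steel plate 8 mm thick, 93 mm long, 0.16 kg, 41 mm wide at the hinge, 68 mm wide round its 49 mm hole, whose centre is 60 mm from the hinge axis.
- clip: Spring clip: blackened steel U, 47 mm long, 56 wide (y +-28), 6 thick, 0.08 kg, two springy legs with inward teeth 23 mm apart. Origin on its underside, centre of the circle it closes round; x out of its mouth, z up; leg tips at x = 15 mm. The teeth meet the groove with the origin 22 mm from the stud's axis, where the push peaks at 7 N (up to 15 N with a driver that drags on the block); from 9 mm it jumps home. Any side will do.
- clip_back (a point): Middle of the clip's flat back edge, where it is pushed: 32 mm behind the clip's origin, 3 mm above its underside; the flat is 42 mm wide.
- fork_driver: Driver lying on the bench, 169 mm long, 0.2 to 0.3 kg: wooden handle (x -62 to 44 mm, 22 wide, 26 high) and flat steel fork (8 mm thick, flush with the underside, 80 wide). Origin on its underside under the grip; x to the fork, z up. Balances about 22 mm in front of the origin.
- fork_seat (a point): Middle of the flat seat between the fork's tines: 85 mm in front of the driver's origin, 4 mm above its underside. It bears on the clip's back. The tines reach 22 mm further and are 59 mm apart at the seat, flaring to 72 mm at their ends, so that the clip's back nests between them.
- paste_red: Bystander: paste syringe, 126 mm long, lying on the bench to the right of the mould.
- carbide_burr: Bystander: small carbide burr on its shank, 73 mm long, lying at the front of the bench.
- air_grinder_1: Bystander: pencil-shaped air grinder, 169 mm long, lying at the end of its grey hose to the left of the mould.
- calliper: Bystander: slide calliper, 200 mm long, lying flat at the front left of the bench.

How it is judged:
On the way, in this order (a step that is already met when the one before it is completed fails the run):
1. the strap is folded shut while the clip still lies on the end block (value of joint strap below 0.04 rad and horizontal distance between clip and stud_groove above 0.04 m), for 0.2 s.
2. the fork driver pushes the clip up to the stud (contact force between fork_driver and clip above 0.3 N and horizontal distance between clip and stud_groove between 0.006 and 0.035 m).
3. the clip has snapped home in the groove, over the shut strap (horizontal distance between clip and stud_groove below 0.003 m and z of clip in the frame of stud_groove between -0.003 and 0.0035 m and angle between clip's own z axis and vertical below 0.08 rad and value of joint strap below 0.04 rad), for 0.2 s.
At the end, for the whole second after the job is handed in: Strap shut (below 0.04 rad); clip in the groove: origin within 3 mm of the stud axis and of the groove level, flat within 0.08 rad; fork driver at rest on the bench, underside down, level within 0.15 rad, origin below 35 mm; all released (all of step 3 and height (world z) of fork_driver below 0.035 m and angle between fork_driver's own z axis and vertical below 0.15 rad and linear speed of each of fork_driver, clip below 0.02 m/s); the robot touches nothing.
It fails at once if the fingers touch the clip (contact force between the fingers and clip above 0.5 N).
It fails at once if another thing on the bench is shifted by more than 30 mm (distance of any of paste_red, carbide_burr, calliper, air_grinder_1 from where it was at the start of the episode above 0.03 m).
It also fails if it takes over 56 s, if anything falls off the work surface, if the arm or the gripper's body presses on something with over 40 N, if the wrist force passes 120 N, or if a joint passes its speed limit or range.

## Working session

There is one attempt and no reset: what is moved stays moved. The work goes in short steps, Python scripts to look and compute and a tool call to move; the robot and the scene stay as the last step left them, time stands still between calls to the robot, and variables do not carry over. Pictures are saved under pics/ and viewed, about 8 in all and at most 12, crops included, and the job is handed in when it is done.

Besides the shell and the picture viewer there is one more tool, called after "Request:" as name(argument=value, ...) on one line, values as JSON. play_rows: Moves the arm, as the interface text tells. Its arguments: {"type":"object","properties":{"delta_pos":{"type":"array"},"turn":{"type":"array"},"grip":{"type":"array"},"force":{"type":"number"}},"required":["delta_pos","turn","grip"]}

```bash
mkdir -p pics; cat > h.py <<'E'
import numpy as np, cv2
from scipy.spatial.transform import Rotation as R
from station import arm, read_camera, camera_info, finish_job, finder
def cam(n):
    c=camera_info(n); f=210/np.tan(np.radians(c["vertical_fov"])/2); return c,f,np.array(c["view"])
def proj(n,P):
    c,f,V=cam(n); P=np.atleast_2d(P); q=P@V[:3,:3].T+V[:3,3]; s=q[:,:2]/q[:,2:]
    s=s*(1+c["k1"]*(s**2).sum(1,keepdims=True)); return s*f+[c["cx"],c["cy"]]
def unproj(n,px,z):
    c,f,V=cam(n); d=(np.atleast_2d(px)-[c["cx"],c["cy"]])/f; s=d.copy()
    for _ in range(20): s=d/(1+c["k1"]*(s**2).sum(1,keepdims=True))
    r=np.c_[s,np.ones(len(s))]@V[:3,:3]; o=-V[:3,:3].T@V[:3,3]
    return o+r*((z-o[2])/r[:,2])[:,None]
def snap(n,fn,crop=None,k=1):
    im=read_camera(n)[:,:,::-1].copy()
    if crop: im=im[crop[1]:crop[3],crop[0]:crop[2]]
    cv2.imwrite(fn,cv2.resize(im,None,fx=k,fy=k,interpolation=cv2.INTER_CUBIC)); return im
E
python3 - <<'E'
from h import *
a=snap("top","pics/t0.png",None,1.4);b=snap("scene","pics/s0.png",None,1.4)
for n in("top","scene"):
    c,f,V=cam(n);print(n,f,c["cx"],c["cy"],c["k1"],(-V[:3,:3].T@V[:3,3]).round(3),V[:3,:3].round(3).tolist())
    for t in("mould","clip","fork_driver","strap"):
        for d in finder.look_for(n,t)[:2]: print(n,t,np.round(d["bbox"],1),round(d["conf"],2))
s=arm.read_state();print(s["t"],s["tool_pos"],s["tcp_rot"],s["contact_force"],s["width"],R.from_rotvec(s["tcp_rot"]).as_matrix().round(3).tolist(),arm.grip_point_offset)
E
```

```text
top 485.74160841633886 279.5016489246071 213.21201477078154 -0.1492308407410272 [0.46  0.01  1.209] [[0.025, -1.0, 0.002], [-0.997, -0.025, -0.079], [0.079, -0.0, -0.997]]
top mould [271.6 129.8 351.2 227.8] 0.69
top clip [313.4 192.  336.2 210.9] 0.65
top fork_driver [378.2 175.5 414.2 240.7] 0.93
top fork_driver [284.3 131.  308.7 158.9] 0.66
top strap [285.2 133.3 311.4 158.5] 0.9
scene 501.58057847695744 273.8589169561876 210.55495843645275 -0.14515605580456642 [ 0.218 -0.634  0.904] [[0.884, -0.467, 0.001], [-0.357, -0.677, -0.643], [0.301, 0.569, -0.765]]
scene mould [276.6 159.2 366.3 277. ] 0.94
scene clip [295.9 220.  324.4 245.9] 0.7
scene fork_driver [310.3 282.9 396.1 331. ] 0.73
scene strap [328.2 161.5 361.6 204.9] 0.65
0.5 [0.19883322 0.59253145 0.23870704] [-0.96742237  1.34518284  0.96744845] [-0.50624688  0.62397959  0.08195265] 0.08778007766840511 [[-0.0, -0.948, 0.318], [0.0, 0.318, 0.948], [-1.0, 0.0, -0.0]] 0.0187
```

View pics/t0.png

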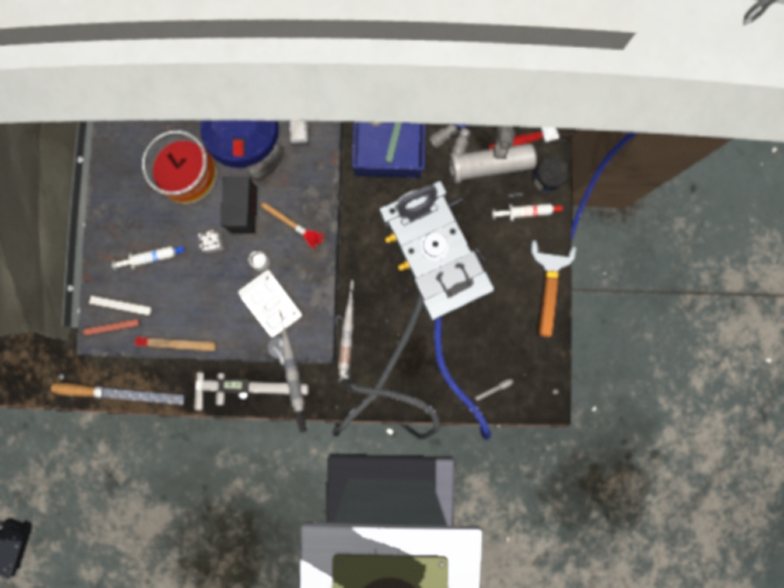

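View pics/s0.png

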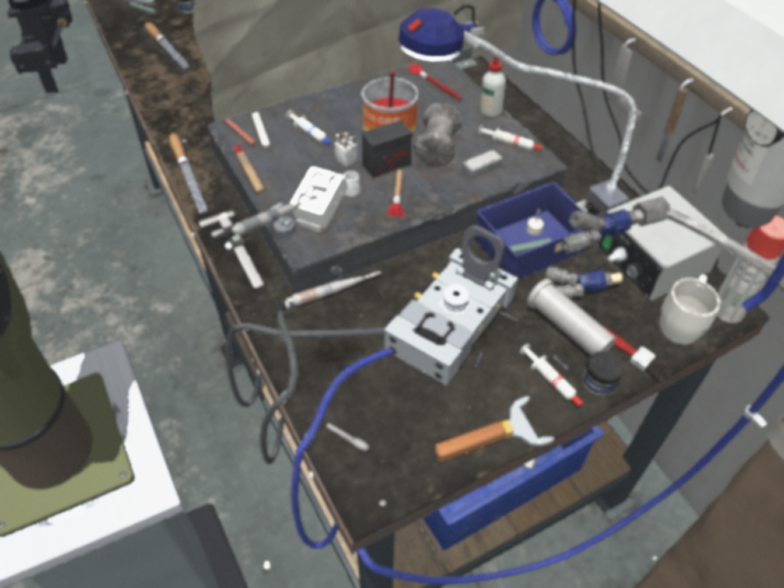

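The pictures show the mould in the middle (top view, stud about (311,174) px), the strap leaning back at (298,146), the clip at (325,201), and the driver at the right (390–415, 175–240). Next I'll zoom in for measurement.

```bash
python3 - <<'E'
from h import *
def grid(n,crop,k,fn):
    im=snap(n,fn,crop,k);im=cv2.imread(fn)
    for v in range(crop[0],crop[2],10):cv2.line(im,((v-crop[0])*k,0),((v-crop[0])*k,6 if v%50 else 16),(0,255,255),1)
    for v in range(crop[1],crop[3],10):cv2.line(im,(0,(v-crop[1])*k),(6 if v%50 else 16,(v-crop[1])*k),(0,255,255),1)
    cv2.imwrite(fn,im)
grid("top",(265,125,425,245),5,"pics/t1.png")
grid("scene",(265,155,415,335),3,"pics/s1.png")
E
```

```text
(no output)
```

View pics/t1.png

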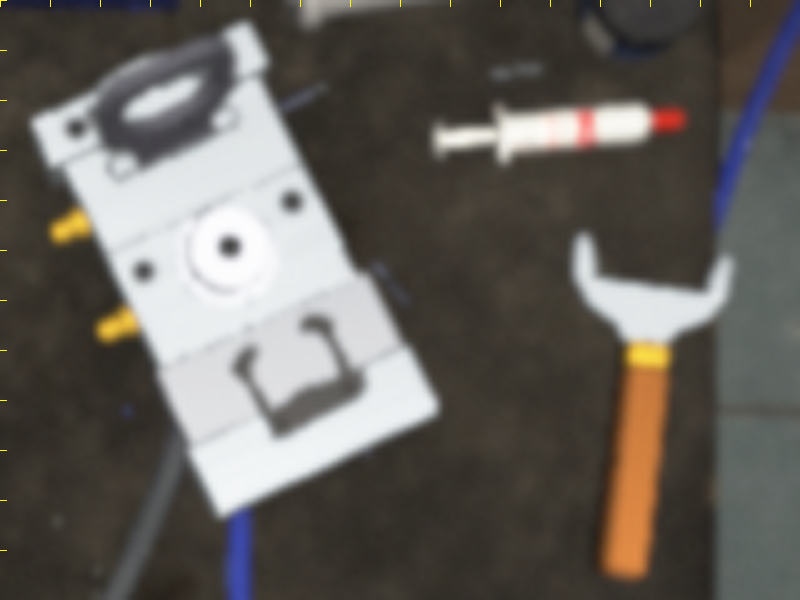

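View pics/s1.png

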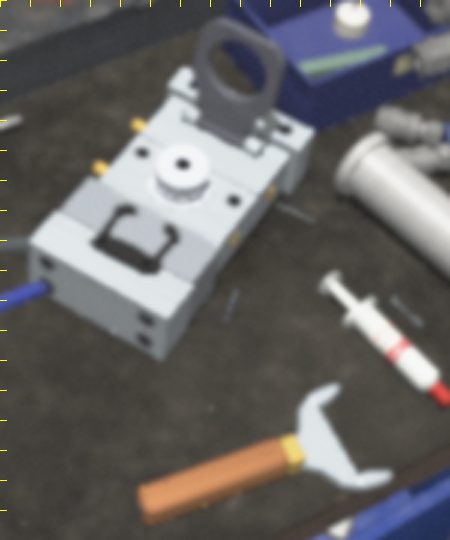

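```bash
python3 - <<'E'
from h import *
from scipy.optimize import least_squares
v=lambda p:np.array(p)/5+[265,125]
vs=lambda p:np.array(p)/3+[265,155]
def fit(loc,px,x0,lsc=None,pxs=None):
    loc=np.array(loc,float)/1000
    def w(L,p):
        c,s=np.cos(p[2]),np.sin(p[2]);return np.c_[p[0]+c*L[:,0]-s*L[:,1],p[1]+s*L[:,0]+c*L[:,1],L[:,2]]
    def f(p):
        r=(proj("top",w(loc,p))-px).ravel()
        if pxs is not None: r=np.r_[r,.7*(proj("scene",w(np.array(lsc,float)/1000,p))-pxs).ravel()]
        return r
    o=least_squares(f,x0,loss="soft_l1");print(o.x.round(4),o.fun.round(1));return o.x
st=unproj("top",v([[230,247]]),.0695)[0];print("stud",st)
m=fit([[0,0,69.5],[-112,58,54],[-112,-58,54],[98,58,54],[98,-58,54]],v([[230,247],[222,517],[438,408],[32,120],[248,20]]),[st[0],st[1],.45],
 [[0,0,69.5],[-112,58,54],[-112,-58,54],[98,-58,54]],vs([[183,163],[32,240],[163,318],[313,130]]))
d=fit([[107,36,8],[107,-36,8],[85,0,8],[-62,11,26],[-62,-11,26]],v([[582,235],[728,256],[650,289],[605,574],[646,579]]),[.5,-.25,0])
c=fit([[-32,21,60],[-32,-21,60],[15,22,60],[15,-22,60]],v([[280,437],[362,392],[245,362],[310,318]]),[m[0]-.055,m[1]-.02,m[2]])
Rm=np.array([[np.cos(m[2]),np.sin(m[2])],[-np.sin(m[2]),np.cos(m[2])]])
print("clip in mould mm",Rm@(c[:2]-m[:2])*1000,c[2]-m[2])
np.save("m.npy",m);np.save("d.npy",d)
for xl,yl in((125,0),(28,0),(-180,0)):print(xl,m[:2]+Rm.T@[xl/1000,yl/1000])
print("grasp",d[:2]+.01*np.array([np.cos(d[2]),np.sin(d[2])]))
E
```

```text
stud [ 0.64419696 -0.06231733  0.0695    ]
[ 0.6453 -0.063   0.4699] [ 0.3 -0.5  0.  -1.   0.3 -0.1  0.2 -0.   0.1 -0.1 -1.   0.1 -1.7 -0.
  0.1 -0.  -0.8 -0.1]
[ 0.555  -0.2696 -0.1088] [ 0.6  0.1 -0.7 -0.2  0.1 -0.2 -0.3  0.   0.2  0.2]
[ 0.5912 -0.092   0.5755] [ 1.4  1.  -0.1  0.8 -2.4 -0.6  0.2 -1.4]
clip in mould mm [-61.33159266  -1.36732571] 0.10557819591730677
125 [ 0.75675167 -0.00642285]
28 [ 0.67026414 -0.05034216]
-180 [ 0.48480633 -0.14451967]
grasp [ 0.56493486 -0.27071443]
```

```bash
python3 - <<'E'
from h import *
for Z in np.arange(0,1.0,.1):
    print(round(Z,1),unproj("top",np.array([[300,124],[700,138],[560,62.]])/1.4,Z)[:,:2].round(3).tolist(),unproj("scene",np.array([[620,20],[770,120.]])/1.4,Z)[:,:2].round(3).tolist())
E
```

```text
0.0 [[0.874, 0.186], [0.877, -0.569], [1.012, -0.298]] [[1.581, 0.591], [1.606, 0.087]]
0.1 [[0.84, 0.172], [0.842, -0.521], [0.966, -0.272]] [[1.431, 0.455], [1.452, 0.007]]
0.2 [[0.805, 0.157], [0.808, -0.473], [0.921, -0.247]] [[1.28, 0.32], [1.299, -0.073]]
0.3 [[0.771, 0.143], [0.773, -0.425], [0.875, -0.221]] [[1.129, 0.184], [1.145, -0.153]]
0.4 [[0.737, 0.128], [0.739, -0.377], [0.829, -0.196]] [[0.978, 0.049], [0.991, -0.232]]
0.5 [[0.703, 0.114], [0.704, -0.329], [0.784, -0.17]] [[0.827, -0.087], [0.838, -0.312]]
0.6 [[0.668, 0.099], [0.67, -0.282], [0.738, -0.145]] [[0.676, -0.222], [0.684, -0.392]]
0.7 [[0.634, 0.084], [0.635, -0.234], [0.692, -0.119]] [[0.525, -0.358], [0.531, -0.472]]
0.8 [[0.6, 0.07], [0.601, -0.186], [0.647, -0.094]] [[0.374, -0.494], [0.377, -0.551]]
0.9 [[0.566, 0.055], [0.566, -0.138], [0.601, -0.068]] [[0.223, -0.629], [0.223, -0.631]]
```

Request:
play_rows(delta_pos=[[0, -4.4, -3.7], [0, -4.4, -3.7], [0, -4.4, -3.7], [0, -4.4, -3.7], [0, -4.4, -3.7], [0, -4.4, -3.7], [0, -4.4, -3.7], [0, -4.4, -3.7]], turn=[[0, 0, 0], [0, 0, 0], [0, 0, 0], [0, 0, 0], [0, 0, 0], [0, 0, 0], [0, 0, 0], [0, 0, 0]], grip=[0.3, 0.3, 0.3, 0.3, 0.3, 0.3, 0.3, 0.3])

```text
t: 1.6
tool_pos: [0.4395, 0.1985, 0.239]
tcp_rot: [-0.967, 1.344, 0.967]
contact_force: [0.7, 0.9, -1.0]
width: 0.0262
```

Request:
play_rows(delta_pos=[[0, -4.4, -3.7], [0, -4.4, -3.7], [0, 0, 0], [0, 0, 0], [0, 0, 0], [0, 0, 0], [0, 0, 0], [0, 0, 0]], turn=[[0, 0, 0], [0, 0, 0], [-0.16, 0, 0], [-0.16, 0, 0], [-0.16, 0, 0], [-0.16, 0, 0], [-0.153, 0, 0], [0, 0, 0]], grip=[0.3, 0.3, 0.3, 0.3, 0.3, 0.3, 0.3, 0.3])

```text
t: 2.6
tool_pos: [0.4984, 0.1017, 0.2388]
tcp_rot: [-1.544, 0.95, 1.545]
contact_force: [1.0, 0.5, 1.1]
width: 0.0266
```

```bash
cat >> h.py <<'E'
def to(goals,zdir=None):
    """world goals -> successive shifts in tool axes (cm) and turn about tool x for jaw angle zdir (deg)"""
    s=arm.read_state(); M=R.from_rotvec(s["tcp_rot"]).as_matrix(); p=np.array(s["tool_pos"])
    print("t",round(s["t"],2),"p",p.round(4),"f",np.round(s["contact_force"],1),"w",round(s["width"],4),"x",M[:,0].round(3),"jaw",np.degrees(np.arctan2(M[1,2],M[0,2])).round(2))
    for g in goals: print("->",np.round(g,3),(M.T@(np.array(g)-p)*100).round(2)); p=np.array(g)
    if zdir is not None: print("turn x",-np.radians((zdir-np.degrees(np.arctan2(M[1,2],M[0,2])))))
m=np.load("m.npy"); d=np.load("d.npy")
def mp(x,y,z): c,s=np.cos(m[2]),np.sin(m[2]); return [m[0]+c*x/1e3-s*y/1e3,m[1]+s*x/1e3+c*y/1e3,z/1e3]
E
python3 -c "
from h import *
to([mp(120,0,190),mp(120,0,100),mp(25,0,100)],116.9)"
```

```text
t 2.6 p [0.4984 0.1017 0.2388] f [1.  0.5 1.1] w 0.0266 x [ 0.     0.001 -1.   ] jaw 116.77
-> [ 0.752 -0.009  0.19 ] [  4.87 -17.7  -21.29]
-> [ 0.752 -0.009  0.1  ] [ 9.  0. -0.]
-> [ 0.668 -0.052  0.1  ] [-0.    9.5  -0.02]
turn x -0.0022152335368802066
```

Request:
play_rows(delta_pos=[[0.8, -2.95, -3.55], [0.8, -2.95, -3.55], [0.8, -2.95, -3.55], [0.8, -2.95, -3.55], [0.8, -2.95, -3.55], [0.8, -2.95, -3.55], [0, 0, 0], [0, 0, 0]], turn=[[0, 0, 0], [0, 0, 0], [0, 0, 0], [0, 0, 0], [0, 0, 0], [0, 0, 0], [0, 0, 0], [0, 0, 0]], grip=[0.3, 0.3, 0.3, 0.3, 0.3, 0.3, 0.3, 0.3])

```text
t: 3.6
tool_pos: [0.7517, -0.0071, 0.1904]
tcp_rot: [-1.544, 0.95, 1.547]
contact_force: [0.1, 0.5, 0.9]
width: 0.0267
```

```bash
python3 -c "
from h import *
to([mp(120,0,190),mp(120,0,100),mp(25,0,100)],116.9)
snap('scene','pics/s2.png',(200,60,450,270),3)"
```

```text
t 3.6 p [ 0.7517 -0.0071  0.1904] f [0.1 0.5 0.9] w 0.0267 x [-0.001  0.001 -1.   ] jaw 116.85
-> [ 0.752 -0.009  0.19 ] [ 0.04  0.01 -0.17]
-> [ 0.752 -0.009  0.1  ] [ 9.   -0.01 -0.01]
-> [ 0.668 -0.052  0.1  ] [ 0.01  9.5  -0.01]
turn x -0.0008861246528924134
```

View pics/s2.png

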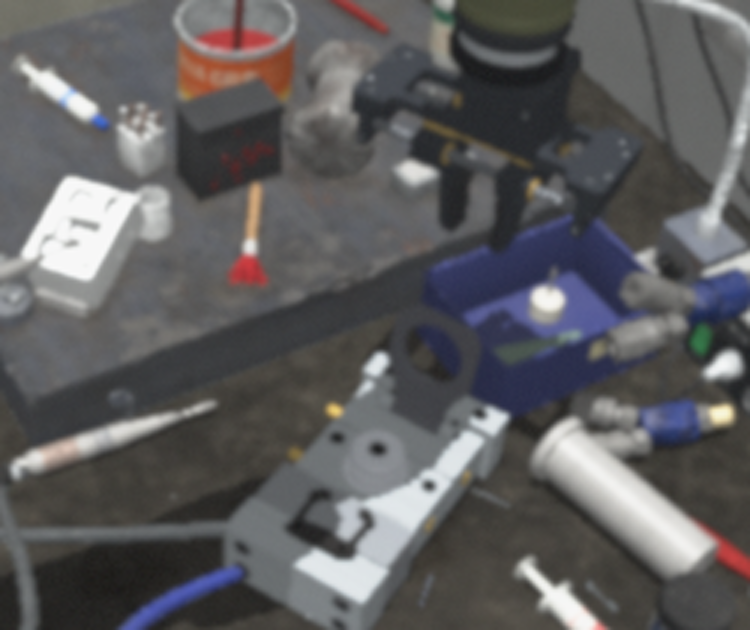

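The gripper hangs clear behind and above the open strap, and the blue tray is lower. I'll descend and push the strap over.

Request:
play_rows(delta_pos=[[3, 0, -0.1], [3, 0, -0.1], [3, 0, 0], [0, 1, 0], [0, 1, 0], [0, 1, 0], [0, 1, 0], [0, 1, 0]], turn=[[0, 0, 0], [0, 0, 0], [0, 0, 0], [0, 0, 0], [0, 0, 0], [0, 0, 0], [0, 0, 0], [0, 0, 0]], grip=[0.3, 0.3, 0.3, 0.3, 0.3, 0.3, 0.3, 0.3])

```text
t: 4.65
tool_pos: [0.7088, -0.0329, 0.1016]
tcp_rot: [-1.547, 0.948, 1.544]
contact_force: [0.9, 0.3, 1.3]
width: 0.0264
```

Request:
play_rows(delta_pos=[[0, 1, 0], [0, 1, 0], [0, 1, 0], [0, 1, 0], [0, 0.8, 0], [0, 0, 0], [0, 0, 0], [0, 0, 0]], turn=[[0, 0, 0], [0, 0, 0], [0, 0, 0], [0, 0, 0], [0, 0, 0], [0, 0, 0], [0, 0, 0], [0, 0, 0]], grip=[0.3, 0.3, 0.3, 0.3, 0.3, 0.3, 0.3, 0.3])

```text
t: 5.65
tool_pos: [0.6663, -0.0539, 0.1007]
tcp_rot: [-1.546, 0.949, 1.546]
contact_force: [1.2, 0.3, -0.8]
width: 0.0262
```

```bash
python3 -c "
from h import *
to([mp(25,0,100),mp(20,0,180)],116.9)
snap('scene','pics/s3.png',(200,60,450,270),3)"
```

```text
t 5.65 p [ 0.6663 -0.0539  0.1007] f [ 1.2  0.3 -0.8] w 0.0262 x [ 0.  0. -1.] jaw 116.9
-> [ 0.668 -0.052  0.1  ] [ 0.07 -0.22  0.13]
-> [ 0.663 -0.054  0.18 ] [-8.   0.5  0. ]
turn x 1.521226997799806e-05
```

View pics/s3.png

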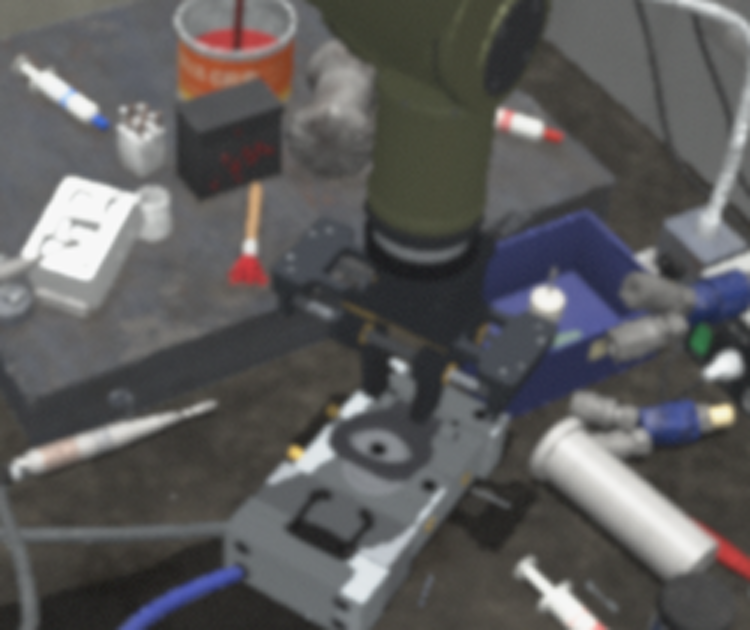

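The strap is coming down round the stud. I'll lift away and go to the driver.

Request:
play_rows(delta_pos=[[-4, 0, 0], [-4, 0, 0], [0, 0, 0], [0, 0, 0]], turn=[[0, 0, 0], [0, 0, 0], [0.17, 0, 0], [0.17, 0, 0]], grip=[0.3, 0.3, 0.6, 0.6])

```text
t: 6.2
tool_pos: [0.6664, -0.0541, 0.1815]
tcp_rot: [-1.3, 1.147, 1.299]
contact_force: [-0.6, -0.5, -0.4]
width: 0.0445
```

```bash
python3 -c "
from h import *
g=d[:2]+.01*np.array([np.cos(d[2]),np.sin(d[2])])
to([[*g,.17],[*g,.06],[*g,.005]],90+np.degrees(d[2]))"
```

```text
t 6.2 p [ 0.6664 -0.0541  0.1815] f [-0.6 -0.5 -0.4] w 0.0445 x [ 0.001  0.    -1.   ] jaw 97.09
-> [ 0.565 -0.271  0.17 ] [  1.12  12.74 -20.25]
-> [ 0.565 -0.271  0.06 ] [11.    0.02 -0.  ]
-> [ 0.565 -0.271  0.005] [ 5.5   0.01 -0.  ]
turn x 0.2325512174712091
```

Request:
play_rows(delta_pos=[[0.2, 2.55, -4.05], [0.2, 2.55, -4.05], [0.2, 2.55, -4.05], [0.2, 2.55, -4.05], [0.2, 2.55, -4.05], [3.5, 0, 0], [3.5, 0, 0], [0, 0, 0]], turn=[[0, 0, 0], [0, 0, 0], [0, 0, 0], [0, 0, 0], [0, 0, 0], [0.116, 0, 0], [0.116, 0, 0], [0, 0, 0]], grip=[0.6, 0.6, 0.6, 0.6, 0.6, 0.6, 0.6, 0.6])

```text
t: 7.2
tool_pos: [0.5639, -0.2707, 0.0985]
tcp_rot: [-1.131, 1.258, 1.139]
contact_force: [-0.2, -0.2, 0.6]
width: 0.0527
```

```bash
python3 -c "
from h import *
g=d[:2]+.01*np.array([np.cos(d[2]),np.sin(d[2])])
to([[*g,.06],[*g,.005]],90+np.degrees(d[2]))
a=snap('scene','pics/a.png',(260,150,420,350),3);b=snap('top','pics/b.png',(270,130,430,250),3)
A=cv2.imread('pics/a.png');B=cv2.imread('pics/b.png');B=cv2.copyMakeBorder(B,0,600-B.shape[0],0,800-480-B.shape[1] if 0 else 0,cv2.BORDER_CONSTANT)
cv2.imwrite('pics/c4.png',cv2.resize(np.hstack([A,B]),(800,500)))"
```

```text
t 7.2 p [ 0.5639 -0.2707  0.0985] f [-0.2 -0.2  0.6] w 0.0527 x [-0.005  0.002 -1.   ] jaw 84.22
-> [ 0.565 -0.271  0.06 ] [ 3.85 -0.12  0.  ]
-> [ 0.565 -0.271  0.005] [ 5.5  -0.03 -0.01]
turn x 0.007871703826872918
```

View pics/c4.png

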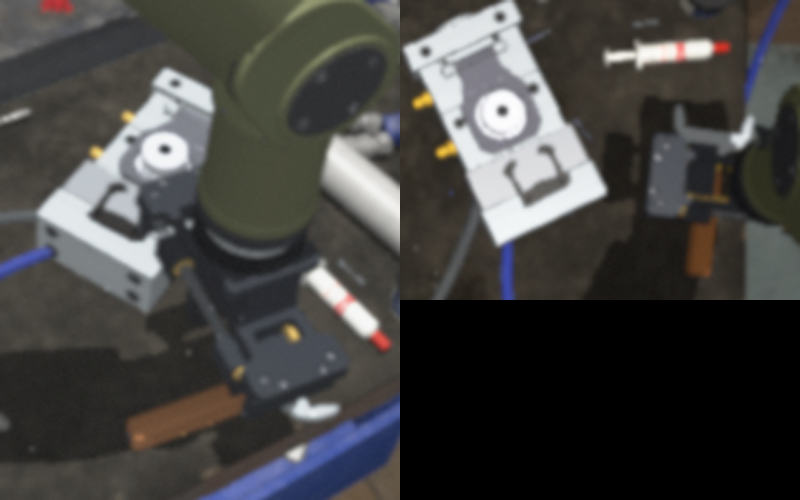

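Strap lies flat round the stud, and the gripper straddles the handle. Descending and gripping.

Request:
play_rows(delta_pos=[[3, -0.1, 0], [3, 0, 0], [2, 0, 0], [1.35, 0, 0], [0, 0, 0], [0, 0, 0], [0, 0, 0], [0, 0, 0]], turn=[[0, 0, 0], [0, 0, 0], [0, 0, 0], [0, 0, 0], [0, 0, 0], [0, 0, 0], [0, 0, 0], [0, 0, 0]], grip=[0.6, 0.6, 0.6, 0.6, 0.6, 0, 0, 0], force=55)

```text
t: 8.3
tool_pos: [0.5669, -0.2718, 0.0078]
tcp_rot: [-1.134, 1.256, 1.132]
contact_force: [-0.2, 0.2, -0.7]
width: 0.025
```

Request:
play_rows(delta_pos=[[0, 0, 0], [0, 0, 0], [-3, 0, 0], [-3, 0, 0], [-3, 0, 0], [0, 0, 0]], turn=[[0, 0, 0], [0, 0, 0], [0, 0, 0], [0, 0, 0], [0, 0, 0], [0, 0, 0]], grip=[0, 0, 0, 0, 0, 0])

```text
t: 9.05
tool_pos: [0.5678, -0.2722, 0.0987]
tcp_rot: [-1.136, 1.254, 1.13]
contact_force: [0.6, -0.1, -2.2]
width: 0.0216
```

```bash
python3 -c "
from h import *
to([])"
```

```text
t 9.05 p [ 0.5678 -0.2722  0.0987] f [ 0.6 -0.1 -2.2] w 0.0216 x [ 0.004 -0.001 -1.   ] jaw 84.1
```

Request:
play_rows(delta_pos=[[-3, 0, 0], [0, 0, 0], [0, 0, 0], [0, 0, 0], [0, 0, 0], [0, 0, 0]], turn=[[0, 0, 0], [-0.143, 0, 0], [-0.143, 0, 0], [-0.143, 0, 0], [-0.143, 0, 0], [0, 0, 0]], grip=[0, 0, 0, 0, 0, 0])

```text
t: 9.8
tool_pos: [0.5654, -0.2715, 0.1251]
tcp_rot: [-1.542, 0.951, 1.548]
contact_force: [-0.9, 0.5, -3.1]
width: 0.0212
```

```bash
python3 -c "
from h import *
to([mp(-200,-3,128),mp(-200,-3,90)],116.9)"
```

```text
t 9.8 p [ 0.5654 -0.2715  0.1251] f [-0.9  0.5 -3.1] w 0.0212 x [-0.003  0.002 -1.   ] jaw 116.79
-> [ 0.468 -0.156  0.128] [-0.24  3.47 14.66]
-> [ 0.468 -0.156  0.09 ] [ 3.8  -0.01 -0.01]
turn x -0.00197151604168608
```

Request:
play_rows(delta_pos=[[0, 0.9, 3.65], [0, 0.9, 3.65], [0, 0.9, 3.65], [0, 0.8, 3.65], [1.8, 0, 0], [1.8, 0, 0], [0, 0, 0], [0, 0, 0]], turn=[[0, 0, 0], [0, 0, 0], [0, 0, 0], [0, 0, 0], [0, 0, 0], [0, 0, 0], [0, 0, 0], [0, 0, 0]], grip=[0, 0, 0, 0, 0, 0, 0, 0])

```text
t: 10.8
tool_pos: [0.4695, -0.1572, 0.0913]
tcp_rot: [-1.545, 0.95, 1.545]
contact_force: [0.0, 0.2, -2.2]
width: 0.0214
```

```bash
python3 -c "
from h import *
to([mp(-200,-3,90)],116.9)
a=snap('scene','pics/a.png',(250,160,410,310),3);b=snap('top','pics/b.png',(280,130,390,250),4)
A=cv2.imread('pics/a.png');B=cv2.imread('pics/b.png')
B=cv2.resize(B,(413,450));cv2.imwrite('pics/c5.png',cv2.resize(np.hstack([A,B]),(800,403)))
z=.0
print(proj('top',[mp(-200+73,-3,90)]))"
```

```text
t 10.8 p [ 0.4695 -0.1572  0.0913] f [ 0.   0.2 -2.2] w 0.0214 x [ 0.  0. -1.] jaw 116.81
-> [ 0.468 -0.156  0.09 ] [0.13 0.07 0.14]
turn x -0.0014835926347162131
[[336.91648386 221.10292037]]
```

View pics/c5.png

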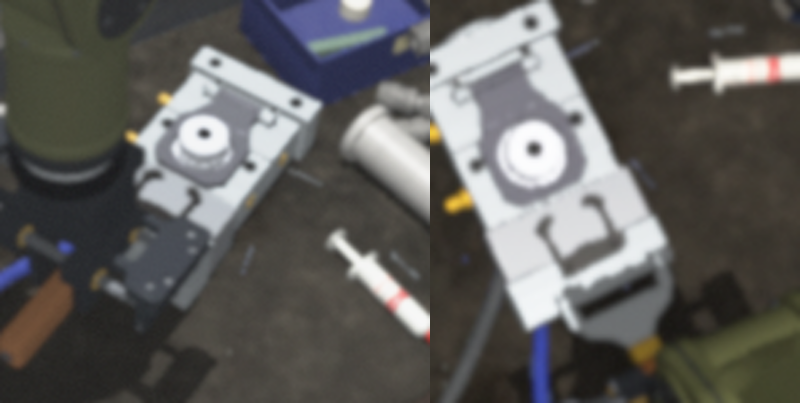

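Request:
play_rows(delta_pos=[[1.3, -0.2, 0.1], [0.9, 0, 0], [0.3, 0, 0], [0, 0, 0], [0, 0, 0]], turn=[[0, 0, 0], [0, 0, 0], [0, 0, 0], [0, 0, 0], [0, 0, 0]], grip=[0, 0, 0, 0, 0])

```text
t: 11.52
tool_pos: [0.4708, -0.1554, 0.0663]
tcp_rot: [-1.546, 0.949, 1.546]
contact_force: [-0.3, -0.5, -1.5]
width: 0.0218
```

```bash
python3 -c "
from h import *
to([mp(-190,-3,63)],116.9)
v=lambda p:(np.array(p)-[430,0])/3.358+[280,130]
for q in unproj('top',v([[565,272],[625,245],[595,258]]),.06):
    c,s=np.cos(m[2]),np.sin(m[2]);e=q[:2]-m[:2];print(c*e[0]+s*e[1],-s*e[0]+c*e[1])"
```

```text
t 11.53 p [ 0.4708 -0.1554  0.0663] f [-0.3 -0.5 -1.5] w 0.0218 x [ 0.  0. -1.] jaw 116.88
-> [ 0.477 -0.152  0.063] [ 0.33 -0.74  0.04]
turn x -0.00031851021791232977
-0.08807706974197947 0.018364029532351802
-0.08912371811024514 -0.028572562292183978
-0.08827747977332084 -0.005222542604460395
```

Request:
play_rows(delta_pos=[[0.2, -0.5, 0], [0.1, 0, 0], [0, 0, 0], [0, 0, 0]], turn=[[0, 0, 0], [0, 0, 0], [0, 0, 0], [0, 0, 0]], grip=[0, 0, 0, 0])

```text
t: 12.02
tool_pos: [0.4751, -0.1532, 0.0632]
tcp_rot: [-1.546, 0.95, 1.546]
contact_force: [0.3, -0.3, -2.8]
width: 0.0214
```

Request:
play_rows(delta_pos=[[0.1, 0, 0], [0.1, 0, 0], [0, 0, 0], [0, 0, 0]], turn=[[0, 0, 0], [0, 0, 0], [0, 0, 0], [0, 0, 0]], grip=[0, 0, 0, 0])

```text
t: 12.52
tool_pos: [0.4751, -0.1532, 0.0613]
tcp_rot: [-1.546, 0.95, 1.546]
contact_force: [-1.0, -0.3, -0.7]
width: 0.0214
```

Request:
play_rows(delta_pos=[[0.1, 0, 0], [0.1, 0, 0], [0, 0, 0], [0, 0, 0]], turn=[[0, 0, 0], [0, 0, 0], [0, 0, 0], [0, 0, 0]], grip=[0, 0, 0, 0])

```text
t: 13.02
tool_pos: [0.4748, -0.1534, 0.0596]
tcp_rot: [-1.546, 0.95, 1.546]
contact_force: [-3.9, -0.5, 5.7]
width: 0.0216
```

Request:
play_rows(delta_pos=[[-0.2, 0, 0], [0, -0.7, 0], [0, -0.7, 0], [0, -0.7, 0], [0, 0, 0]], turn=[[0, 0, 0], [0, 0, 0], [0, 0, 0], [0, 0, 0], [0, 0, 0]], grip=[0, 0, 0, 0, 0])

```text
t: 13.65
tool_pos: [0.4954, -0.1427, 0.0612]
tcp_rot: [-1.547, 0.947, 1.545]
contact_force: [0.9, 0.7, -2.1]
width: 0.0212
```

Request:
play_rows(delta_pos=[[0, -0.5, 0], [0, -0.5, 0.05], [0, -0.5, 0.05], [0, -0.5, 0.05], [0, 0, 0]], turn=[[0, 0, 0], [0, 0, 0], [0, 0, 0], [0, 0, 0], [0, 0, 0]], grip=[0, 0, 0, 0, 0])

```text
t: 14.28
tool_pos: [0.5121, -0.1327, 0.0612]
tcp_rot: [-1.547, 0.947, 1.545]
contact_force: [-0.7, -1.5, 0.8]
width: 0.0217
```

```bash
python3 -c "
from h import *
to([mp(-105,0,61.5)],116.9)
b=snap('top','pics/t6.png',(290,140,370,220),7)"
```

```text
t 14.28 p [ 0.5121 -0.1327  0.0612] f [-0.7 -1.5  0.8] w 0.0217 x [ 0.002  0.001 -1.   ] jaw 116.92
-> [ 0.552 -0.111  0.062] [-0.02 -4.53  0.18]
turn x 0.00026856204970818643
```

View pics/t6.png

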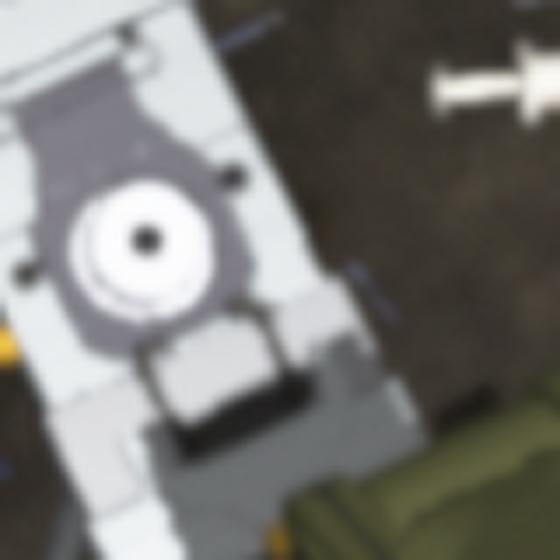

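The clip is nested in the fork, its leg tips just at the strap's edge, roughly 2–3 mm to the −y side. I'll push on, correcting sideways.

Request:
play_rows(delta_pos=[[0, -0.3, 0.1], [0, -0.4, 0.1], [0, -0.4, 0.05], [0, -0.4, 0], [0, -0.4, 0], [0, 0, 0]], turn=[[0, 0, 0], [0, 0, 0], [0, 0, 0], [0, 0, 0], [0, 0, 0], [0, 0, 0]], grip=[0, 0, 0, 0, 0, 0])

```text
t: 15.08
tool_pos: [0.5239, -0.1242, 0.0615]
tcp_rot: [-1.544, 0.956, 1.549]
contact_force: [-8.3, -3.9, 10.3]
width: 0.0218
```

Request:
play_rows(delta_pos=[[0, -0.3, 0], [0, -0.3, 0], [0, -0.3, 0], [0, -0.3, 0], [0, 0, 0]], turn=[[0, 0, 0], [0, 0, 0], [0, 0, 0], [0, 0, 0], [0, 0, 0]], grip=[0, 0, 0, 0, 0])

```text
t: 15.7
tool_pos: [0.5306, -0.1211, 0.0615]
tcp_rot: [-1.541, 0.965, 1.554]
contact_force: [-15.5, -7.4, 19.7]
width: 0.021
```

```bash
python3 -c "
from h import *
to([mp(-105,0,61.5)],116.9)"
```

```text
t 15.7 p [ 0.5306 -0.1211  0.0615] f [-15.5  -7.4  19.7] w 0.021 x [-0.013 -0.007 -1.   ] jaw 116.75
-> [ 0.552 -0.111  0.062] [-0.03 -2.36 -0.01]
turn x -0.002632939175546291
```

Request:
play_rows(delta_pos=[[-0.2, 0, 0], [-0.2, 0, 0], [0, 0, 0], [0, 0, 0]], turn=[[0, 0, 0], [0, 0, 0], [0, 0, 0], [0, 0, 0]], grip=[0, 0, 0, 0], force=60)

```text
t: 16.2
tool_pos: [0.5317, -0.1188, 0.0635]
tcp_rot: [-1.54, 0.959, 1.555]
contact_force: [-8.4, -4.4, -3.6]
width: 0.0212
```

```bash
python3 -c "
from h import *
to([mp(-105,0,61.5)],116.9)
b=snap('top','pics/b.png',(290,140,370,220),5)
a=snap('scene','pics/a.png',(280,170,360,250),5)
cv2.imwrite('pics/c7.png',np.hstack([cv2.imread('pics/a.png'),cv2.imread('pics/b.png')]))"
```

```text
t 16.2 p [ 0.5317 -0.1188  0.0635] f [-8.4 -4.4 -3.6] w 0.0212 x [-0.012 -0.003 -1.   ] jaw 116.83
-> [ 0.552 -0.111  0.062] [ 0.17 -2.16 -0.16]
turn x -0.0013024810400298712
```

View pics/c7.png

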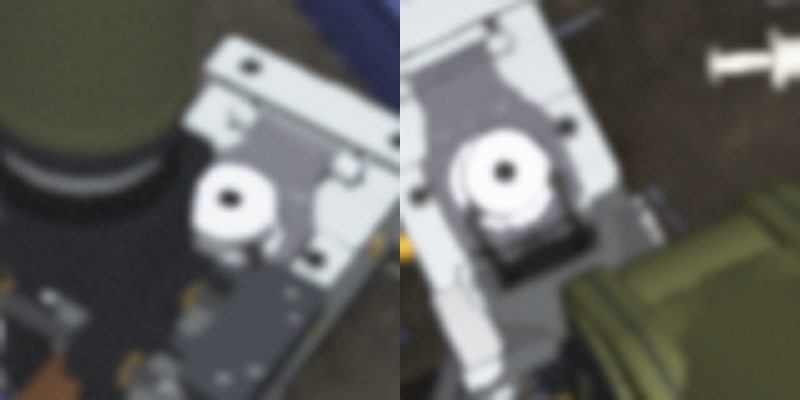

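The clip is centred on the stud, legs at its sides, and the vertical load is gone. Keep pushing.

Request:
play_rows(delta_pos=[[0, -0.3, 0], [0, -0.3, 0], [0, -0.3, 0], [0, 0, 0]], turn=[[0, 0, 0], [0, 0, 0], [0, 0, 0], [0, 0, 0]], grip=[0, 0, 0, 0])

```text
t: 16.8
tool_pos: [0.5472, -0.1115, 0.0652]
tcp_rot: [-1.547, 0.945, 1.544]
contact_force: [-0.5, -0.2, -1.9]
width: 0.0216
```

```bash
python3 -c "
from h import *
to([mp(-105,0,61.5)],116.9)"
```

```text
t 16.8 p [ 0.5472 -0.1115  0.0652] f [-0.5 -0.2 -1.9] w 0.0216 x [ 0.003  0.002 -1.   ] jaw 116.95
-> [ 0.552 -0.111  0.062] [ 0.37 -0.44 -0.12]
turn x 0.0009232601660520632
```

Request:
play_rows(delta_pos=[[0.1, -0.3, 0], [0, -0.3, 0], [0, 0, 0], [0, 0, 0]], turn=[[0, 0, 0], [0, 0, 0], [0, 0, 0], [0, 0, 0]], grip=[0, 0, 0, 0])

```text
t: 17.3
tool_pos: [0.5507, -0.1103, 0.0641]
tcp_rot: [-1.546, 0.95, 1.546]
contact_force: [-1.0, -1.5, -3.4]
width: 0.0212
```

```bash
python3 -c "
from h import *
to([mp(-105,0,61.5)],116.9)"
```

```text
t 17.3 p [ 0.5507 -0.1103  0.0641] f [-1.  -1.5 -3.4] w 0.0212 x [-0. -0. -1.] jaw 116.88
-> [ 0.552 -0.111  0.062] [ 0.26 -0.07 -0.07]
turn x -0.00032665739778325794
```

Request:
play_rows(delta_pos=[[0, -0.2, 0], [0, -0.2, 0], [0, 0, 0], [0, 0, 0]], turn=[[0, 0, 0], [0, 0, 0], [0, 0, 0], [0, 0, 0]], grip=[0, 0, 0, 0])

```text
t: 17.8
tool_pos: [0.5508, -0.1103, 0.0639]
tcp_rot: [-1.543, 0.957, 1.551]
contact_force: [-7.8, -3.3, 2.9]
width: 0.0217
```

```bash
python3 -c "
from h import *
to([mp(-105,0,61.5)],116.9)"
```

```text
t 17.8 p [ 0.5508 -0.1103  0.0639] f [-7.8 -3.3  2.9] w 0.0217 x [-0.007 -0.003 -1.   ] jaw 116.82
-> [ 0.552 -0.111  0.062] [ 0.24 -0.07 -0.06]
turn x -0.0014150107148172121
```

Hard stop (no movement at 8.5 N), at the expected home position. Retreat and look.

Request:
play_rows(delta_pos=[[0, 1, 0], [0, 2, 0], [0, 3, 0], [-1, 4, 0], [-3, 2, 0], [0, 0, 0]], turn=[[0, 0, 0], [0, 0, 0], [0, 0, 0], [0, 0, 0], [0, 0, 0], [0, 0, 0]], grip=[0, 0, 0, 0, 0, 0])

```text
t: 18.55
tool_pos: [0.448, -0.1636, 0.1057]
tcp_rot: [-1.547, 0.949, 1.541]
contact_force: [0.3, 0.2, -2.7]
width: 0.0211
```

```bash
python3 -c "
from h import *
g=d[:2]+.012*np.array([np.cos(d[2]),np.sin(d[2])])
to([[*g,.12]],90+np.degrees(d[2]))
b=snap('top','pics/b.png',(280,140,360,220),5)
a=snap('scene','pics/a.png',(280,170,360,250),5)
cv2.imwrite('pics/c8.png',np.hstack([cv2.imread('pics/a.png'),cv2.imread('pics/b.png')]))"
```

```text
t 18.55 p [ 0.448  -0.1636  0.1057] f [ 0.3  0.2 -2.7] w 0.0211 x [ 0.004 -0.001 -1.   ] jaw 116.77
-> [ 0.567 -0.271  0.12 ] [ -1.38  -5.79 -14.94]
turn x 0.576073658799815
```

View pics/c8.png

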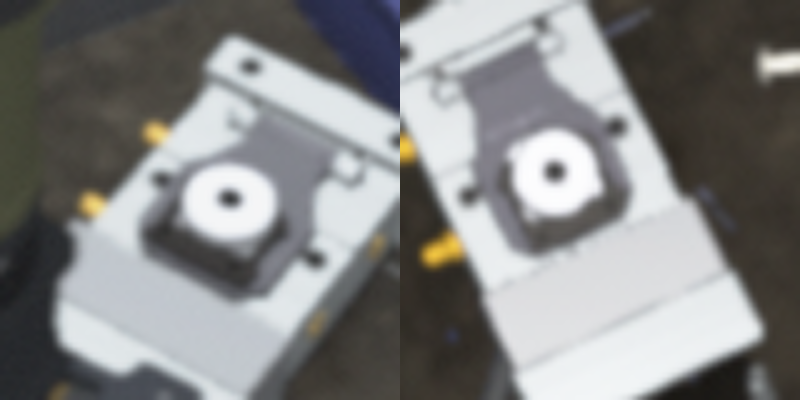

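Both views show the clip closed round the stud, lying on the shut strap. Return the driver to where it lay.

Request:
play_rows(delta_pos=[[-1.4, 0, -3], [0, -1, -3], [0, -1.6, -3], [0, -1.6, -3], [0, -1.6, -3], [0, 0, 0], [0, 0, 0], [0, 0, 0]], turn=[[0, 0, 0], [0, 0, 0], [0, 0, 0], [0, 0, 0], [0, 0, 0], [0.18, 0, 0], [0.18, 0, 0], [0.18, 0, 0]], grip=[0, 0, 0, 0, 0, 0, 0, 0])

```text
t: 19.65
tool_pos: [0.5683, -0.269, 0.1167]
tcp_rot: [-1.153, 1.243, 1.154]
contact_force: [-0.6, 0.6, -2.6]
width: 0.0219
```

Request:
play_rows(delta_pos=[[0, 0, 0], [3, 0, 0], [3, 0, 0], [3, 0, 0], [0.8, 0, 0], [0, 0, 0], [0, 0, 0]], turn=[[0.036, 0, 0], [0, 0, 0], [0, 0, 0], [0, 0, 0], [0, 0, 0], [0, 0, 0], [0, 0, 0]], grip=[0, 0, 0, 0, 0, 0, 0])

```text
t: 20.52
tool_pos: [0.5681, -0.2704, 0.0213]
tcp_rot: [-1.132, 1.256, 1.129]
contact_force: [-0.1, 0.1, -2.1]
width: 0.0215
```

```bash
python3 -c "
from h import *
g=d[:2]+.012*np.array([np.cos(d[2]),np.sin(d[2])])
to([[*g,.01]],90+np.degrees(d[2]))"
```

```text
t 20.52 p [ 0.5681 -0.2704  0.0213] f [-0.1  0.1 -2.1] w 0.0215 x [ 0.002 -0.    -1.   ] jaw 83.91
-> [ 0.567 -0.271  0.01 ] [ 1.13  0.12 -0.06]
turn x 0.0025150946303452385
```

Request:
play_rows(delta_pos=[[0.5, 0, 0], [0.4, 0, 0], [0.2, 0, 0], [0.2, 0, 0], [0, 0, 0], [0, 0, 0]], turn=[[0, 0, 0], [0, 0, 0], [0, 0, 0], [0, 0, 0], [0, 0, 0], [0, 0, 0]], grip=[0, 0, 0, 0, 0, 0])

```text
t: 21.28
tool_pos: [0.5671, -0.2703, 0.0077]
tcp_rot: [-1.13, 1.258, 1.13]
contact_force: [-1.7, 0.5, 5.1]
width: 0.0216
```

```bash
python3 -c "
from h import *
to([])"
```

```text
t 21.27 p [ 0.5671 -0.2703  0.0077] f [-1.7  0.5  5.1] w 0.0216 x [ 0. -0. -1.] jaw 83.88
```

Touching the bench with about 7 N. Open gently, lift straight up, and look.

Request:
play_rows(delta_pos=[[-0.1, 0, 0], [0, 0, 0], [0, 0, 0], [0, 0, 0], [-2, 0, 0], [-3, 0, 0], [-5, 0, 0], [-5, 0, 0]], turn=[[0, 0, 0], [0, 0, 0], [0, 0, 0], [0, 0, 0], [0, 0, 0], [0, 0, 0], [0, 0, 0], [0, 0, 0]], grip=[0.5, 0.6, 0.6, 0.6, 0.6, 0.6, 0.6, 0.6])

```text
t: 22.28
tool_pos: [0.567, -0.2702, 0.1609]
tcp_rot: [-1.131, 1.257, 1.13]
contact_force: [0.7, -0.9, 0.6]
width: 0.0531
```

Request:
play_rows(delta_pos=[[0, 4, 0], [0, 4, 0], [0, 4, 0], [0, 4, 0], [0, 0, 0], [0, 0, 0]], turn=[[0, 0, 0], [0, 0, 0], [0, 0, 0], [0, 0, 0], [0, 0, 0], [0, 0, 0]], grip=[0.6, 0.6, 0.6, 0.6, 0.6, 0.6])

```text
t: 23.02
tool_pos: [0.4096, -0.2535, 0.1592]
tcp_rot: [-1.132, 1.256, 1.128]
contact_force: [-0.7, -0.6, -0.1]
width: 0.0534
```

```bash
python3 -c "
from h import *
to([])
b=snap('top','pics/b.png',(210,120,430,310),2)
a=snap('scene','pics/a.png',(260,170,400,330),3)
B=cv2.imread('pics/b.png');A=cv2.resize(cv2.imread('pics/a.png'),(332,380))
cv2.imwrite('pics/c9.png',np.hstack([A,B]))"
```

```text
t 23.02 p [ 0.4096 -0.2535  0.1592] f [-0.7 -0.6 -0.1] w 0.0534 x [ 0.003 -0.001 -1.   ] jaw 83.89
```

View pics/c9.png

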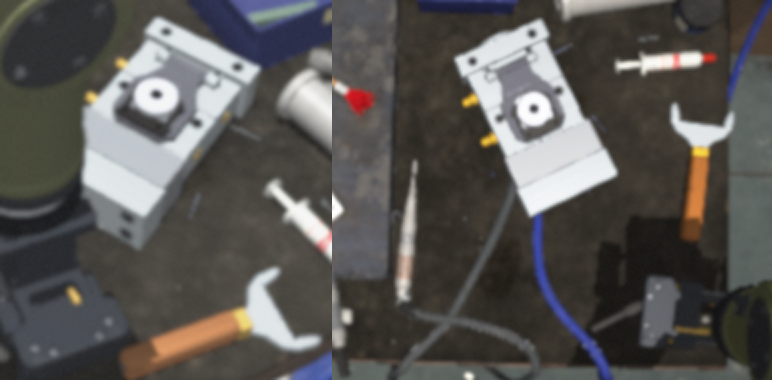

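The driver lies flat where it was, the clip is on the stud over the shut strap, and the bystanders in view have not moved. Handing in.

```bash
python3 -c "
from h import *
print(finish_job())"
```

```text
the job is handed in; nothing more can be done
None
```

I folded the strap shut with the fingertips, then pushed the clip along the block and into the stud's groove with the fork driver. I laid the driver back at its original spot on the bench and handed the job in at about 23 s.

- **Clip:** it stopped dead at the expected home position and did not move under 8.5 N. The pictures from both cameras show it closed round the stud, on top of the flat strap. I did not measure its last millimetre from the pictures.
- **Driver:** it is lying flat and released, and the arm stands clear of it.
- **Bystanders:** the paste syringe, grinder and burr look unmoved in the last picture. The calliper was barely in that crop, but the arm did not go near it after the first move.
- **Fork dragged:** halfway through the push the fork pressed on the block, with about 20 N upward on the tool. I raised it 4 mm and the push then went through cleanly.

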